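Hold the sprung magnifier over a seated adapter

ROBOT

A 7-joint arm with a two-finger parallel gripper is mounted at the origin on a cart in front of the work surface, level with it; the furniture and walls round the work are solid. World frame = base frame: x ahead of the robot, y to its left, z up, the work surface at z = 0. Lengths are in m, angles in rad, forces in N, time in s.
With the tool pointing down it reaches from about 0.4 to 0.925 m from the base axis. Payload 5.6 kg.
Tool frame: the origin (TCP) lies between the finger pads; the fingertips stand 14 mm ahead of it and the grasp point (between the pads) lies 5 mm behind it; z points along the fingers, y is the line along which they close (so a half turn about z gives the same grasp; the last joint's range is limited). The gripper opens to 85 mm and grips with 20 to 120 N. Pads are 22 mm wide; open, the fingers measure 114 mm over their backs; the gripper's body (76 mm by 85 mm) begins 54 mm behind the grasp point. The pads swing forward as they close: fully open they stand 13 mm farther back than shut.
Start: joints at [1.105, 0.468, -0.012, 1.603, 0.006, 1.071, -0.056], TCP at [0.267, -0.593, 0.245] pointing down, gripper open.
Joint ranges: [-2.53, 2.53], [-0.31, 2.02], [-1.57, 1.55], [0.28, 2.44], [-1.29, 4.43], [0.15, 1.84], [-2.92, 2.92]. Speed limits (rad/s): [2.57, 2.57, 3.14, 3.14, 3.14, 3.14, 3.14].

INTERFACE

Orientations are given as a unit quaternion [w, x, y, z].
In Python, from bench import ctrl, vision, ticket gives the robot as it stands.
- The arm moves only by the shell command python3 -m inch 'ROWS' [FORCE]. ROWS is JSON, one flat list of numbers, 5 for each row, row after row: the opening, from 0 (shut) to 1 (fully open), then the shift along the tool's x, y, z in mm, then the turn about the tool's z in degrees. In form: [fingers, x, y, z, yaw, fingers, x, y, z, yaw, ...]. A call has exactly 5 rows; each row is the pose to reach, as a shift and turn from the pose commanded when the call began, along the tool's axes at that moment; what a row does not reach only later rows make up. A row lasts 1/8 s, in which the tool goes at most 62.5 mm and 10.7 degrees, less where a joint would pass 70% of its speed; a pose out of reach is approached as far as the arm can. A call with a gripper value outside its range is refused whole. The fingers move at their own pace and stop on an object; FORCE is the grip in N (left out, the last holds). Time passes only in rows, so rows that repeat a pose let the fingers close, or fill a call up. It gives the time, the measured TCP pose, the force, the opening and the grip force at its end, in the units of the state.
- ctrl.observe(): the state, without advancing time (a new reading comes with each control period).
- vision.grab_frame(name): name is "side" or "top" or "wrist"; returns a dict with "image" (384x512x3 uint8, red, green, blue), "z_map" (384x512 float32, m along the optical axis (not along the pixel's ray), 0 where there is no reading), "vertical_fov" (degrees; the focal length in pixels is half the picture's height over the tangent of half this angle, whatever the lens; pixels are square), "cx", "cy" (the principal point, pixels), "R" (3x3) and "t" (3): a world point X has camera coordinates R X + t; the wrist camera has in their place "T_tool_cam" (4x4, takes a point from camera to tool coordinates, whose origin is the TCP and whose axes are the flange's). Camera axes: x right, y down, z forward; pixel columns grow to the right and rows downward; lengths in m; the calibration is good to about 2 mm. A picture is of the moment at which its call begins: read the wrist's pose just before it.
- ticket.job_done(): hands the job in; it is judged then, once.
The state is a dict: "time_s": time; "joint_positions": joint angles; "joint_velocities": joint speeds; "joint_torque": joint torques, N m; "tcp_pos": TCP position; "tool_rot": TCP orientation; "force": force on the tool from outside, world axes, zero at the start; "torque": the same for the moment, N m; "opening": finger opening in m; "gripper_force": force on a finger pad.
Only numpy, scipy, OpenCV 4.12 (cv2) and the standard library are available. Lean on these libraries where they do the work, as an engineer would, in place of code of your own. Each camera call takes 0.05 s, during which the arm holds its last target. There are 200 camera calls.

TASK

Seat the small black adapter box right side up and fully home in the orange cradle of the inspection stand (either way round) and let go of it while the magnifier arm is still parked. Then swing the sprung magnifier arm by its red post, with the gripper's fingers, over the box until it is hard against its stop, and finish while still holding it there, because the spring throws it back as soon as it is let go. Leave the wick reel and the yellow clip, which lie near the box, where they are.

Things in the scene. Friction and masses are not known exactly. Their poses are not given: they have to be found in the camera images.
- adapter: Loose black interface box with two sockets, 22 (own x) x 45 (own y) x 16 mm (z), 45 g. Origin: centre of its underside. It lies flat, z up, on the teal mat, whose top is at z = 3.4 mm; grasp it across the 22 mm width.
- stand: Fixed grey inspection stand. Base plate 6 mm thick, from +27 to -138 mm along its own x and 37 mm to each side in y. Origin on the teal mat's top (z = 3.4 mm), below the pivot axis; the cradle lies along its -x, z is up. Carries the orange cradle, the pivot column at the origin, two thin steel pins beside it (stop and park, 52 mm high) and the sprung magnifier arm.
- cradle (a point): Centre of the cradle floor (top of the base plate), 6 mm above the mat, 80 mm from the pivot along the stand's -x; axes as the stand's. Pocket 49 mm (x) by 26 mm (y): the box's length goes along x. Orange walls 9 mm high, flared 30 deg outward above 4 mm. Long sides are walled only 7 mm at each corner; the 35 mm gap between is level with the floor, for fingers; plate goes on 24 mm beyond.
- pivot (a point): Point on the vertical axis of the magnifier arm, 45 mm above the mat, over the stand's origin. The column and hub are up to 26 mm thick and reach 55 mm high. Axes as the stand's.
- loupe (a joint): Magnifier arm about its vertical axis, rad: 0 parked by its spring, grows anticlockwise from above, 1.3 at the stop. It points from the pivot along the stand's x turned anticlockwise by pi - 1.3 + value: at the stop along -x, lens over the cradle. Level arm 42 to 48 mm above the mat; lens ring 54 mm wide, 80 mm out; red post 128 mm out. Spring at the post: 1.8 N parked, 4.3 N at the stop.
- post_grip (a point): Grip point on the axis of the upright round red post at the end of the magnifier arm, 128 mm from the pivot and 80 mm above the mat. The post is 12 mm thick, its plain part runs from 53 to 92 mm above the mat (its top), with an 18 mm wide collar at its foot; it turns with the arm.
- wick: Bystander: blue solder-wick reel lying flat, 38 mm wide, 10 mm high; origin under its centre. May stand in any of the three places on the right-hand part of the mat, as may the clip and the adapter.
- clip: Bystander: yellow plastic clip, 19 x 33 x 14 mm; origin under its centre.
Mind the look-alikes: they are no part of the job. Of the things like the adapter, leave any that is white; of the rest the smaller one is meant.

How it is judged:
By the outcome, as a careful person would: the job done as asked, in the order asked, and still so for the second after the job is handed in, while the arm keeps its last pose, push and grip.
It also fails if it takes over 51 s, if anything falls off the work surface, if the arm or the gripper's body presses on something with over 40 N, if the wrist force passes 120 N, or if a joint passes its speed limit or range.

## Working session

There is one attempt and no reset: what is moved stays moved. The work goes in short steps, Python scripts to look and compute and a shell command to move; the robot and the scene stay as the last step left them, time stands still between calls to the robot, and variables do not carry over. Pictures are saved under pics/ and viewed, at most 10 in all, crops included, and the job is handed in when it is done.

```bash
ls; mkdir -p pics; cat > h.py <<'E'
import numpy as np, cv2
from bench import ctrl, vision
from scipy.spatial.transform import Rotation as Rn
def pose():
    s=ctrl.observe(); q=np.array(s["tool_rot"]); return np.array(s["tcp_pos"]), Rn.from_quat(q[[1,2,3,0]]).as_matrix(), s
def grab(name):
    p,M,s=pose(); f=vision.grab_frame(name)
    fl=f["image"].shape[0]/2/np.tan(np.radians(f["vertical_fov"])/2)
    if "R" in f: A=np.array(f["R"]).T; c=-A@np.array(f["t"])
    else:
        T=np.array(f["T_tool_cam"]); A=M@T[:3,:3]; c=M@T[:3,3]+p
    f.update(A=A,c=c,fl=fl); return f
def ray(f,uv,z):
    uv=np.atleast_2d(uv).astype(float)
    d=np.c_[(uv[:,0]-f["cx"])/f["fl"],(uv[:,1]-f["cy"])/f["fl"],np.ones(len(uv))]@f["A"].T
    return f["c"]+d*((z-f["c"][2])/d[:,2])[:,None]
def cloud(f):
    h,w=f["z_map"].shape; u,v=np.meshgrid(np.arange(w),np.arange(h)); z=f["z_map"]
    P=np.stack([(u-f["cx"])/f["fl"]*z,(v-f["cy"])/f["fl"]*z,z],-1)@f["A"].T+f["c"]; P[z==0]=np.nan; return P
def proj(f,X):
    c=(np.atleast_2d(X)-f["c"])@f["A"]; return np.c_[c[:,0]/c[:,2]*f["fl"]+f["cx"],c[:,1]/c[:,2]*f["fl"]+f["cy"]]
def save(f,n,s=1.5): cv2.imwrite("pics/"+n,cv2.resize(f["image"][:,:,::-1],None,fx=s,fy=s))
E
python3 - <<'E'
from h import *
for n in("top","side","wrist"):
    f=grab(n); save(f,n+"0.png"); print(n,f["c"],f["vertical_fov"],f["A"][:,2])
p,M,s=pose(); print(p,M,s["time_s"],s["opening"])
E
```

```text
pics
top [ 0.38711358 -0.02419778  0.97705647] 52.79891786387025 [ 0.15685382  0.00363502 -0.98761514]
side [ 0.33313274 -0.70149759  0.53767183] 57.57232579541081 [ 0.23336077  0.8217678  -0.51984655]
wrist [ 0.34209329 -0.55825952  0.37192112] 58.75975759734163 [-0.29611201 -0.1320323  -0.94598369]
[ 0.26644459 -0.59241678  0.24452462] [[ 9.11998220e-01  4.10193580e-01 -6.87673674e-04]
 [ 4.10194140e-01 -9.11997378e-01  1.24521499e-03]
 [-1.16377391e-04 -1.41771357e-03 -9.99998988e-01]] 0.15 0.08496154253296888
```

View pics/top0.png

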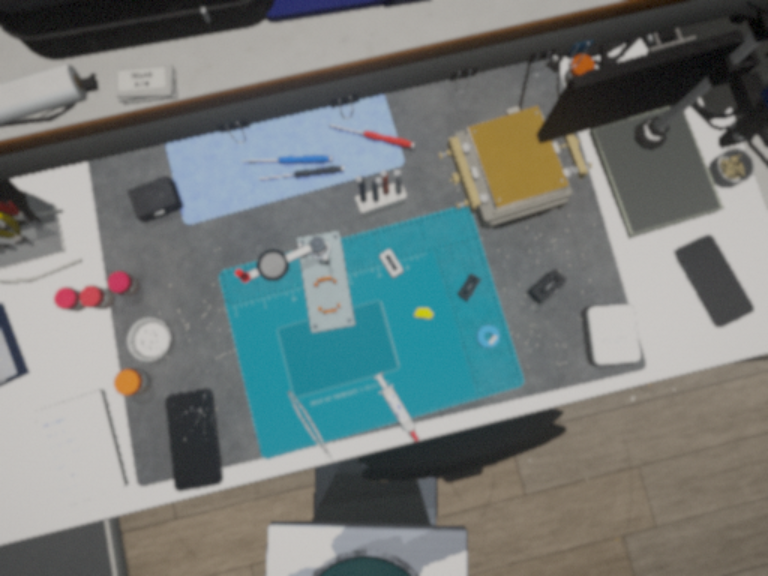

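View pics/side0.png

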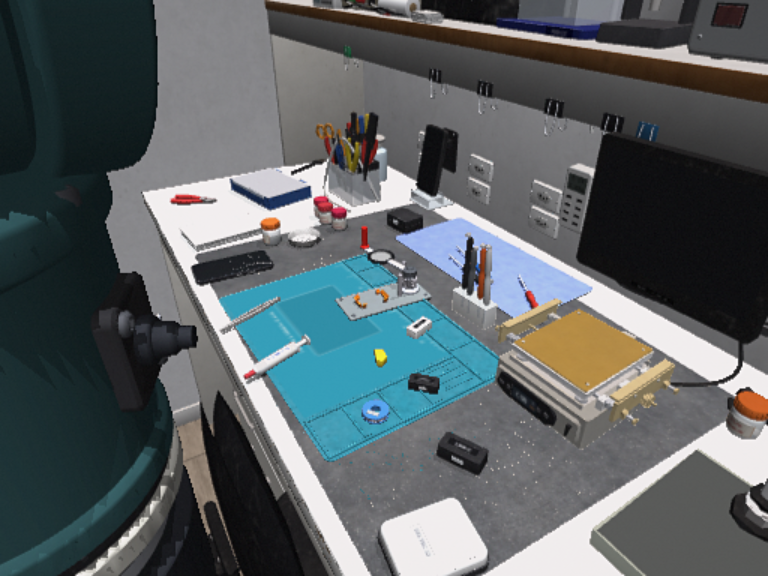

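The top view (1.5x) shows the small black adapter on the mat at (469,287) and a larger black look-alike off the mat at (547,286). The white look-alike is at (391,263), wick at (489,336), clip at (424,313), pivot at (319,249), cradle at (327,295) and the red post at (243,275). The side view agrees: adapter at (424,382), post at (365,238).

```bash
python3 - <<'E'
from h import *
def comp(mask,uv,r=30):
    n,l,st,ce=cv2.connectedComponentsWithStats(mask.astype(np.uint8))
    k=[i for i in range(1,n) if st[i,4]>8]; i=min(k,key=lambda i:np.hypot(*(ce[i]-uv))); return l==i,ce[i],st[i]
for n,ad in(("top",(312.7,191)),("side",(283,255))):
    f=grab(n); im=f["image"].astype(int); hsv=cv2.cvtColor(f["image"],cv2.COLOR_RGB2HSV)
    P=cloud(f)
    m,c,st=comp(im.max(-1)<75,ad)
    q=P[m]; print(n,"adapter px",c,st, "med",np.nanmedian(q,0))
    pts=ray(f,np.argwhere(m)[:,::-1],0.012)[:,:2]
    r=cv2.minAreaRect((pts*1000).astype(np.float32)); print(r, cv2.boxPoints(r).round(0).tolist())
    o=(hsv[...,0]>5)&(hsv[...,0]<18)&(hsv[...,1]>150)&(hsv[...,2]>120)
    o&=(np.abs(P[...,2]-0.015)<0.02)&(P[...,0]>.3)&(P[...,0]<.8)&(P[...,1]>-.15)&(P[...,1]<.2)
    oo=ray(f,np.argwhere(o)[:,::-1],0.018)[:,:2]
    r=cv2.minAreaRect((oo*1000).astype(np.float32));print("orange",o.sum(),r)
    rd=((hsv[...,0]<5)|(hsv[...,0]>174))&(hsv[...,1]>150)&(np.abs(P[...,1]-.15)<.12)&(P[...,2]>.045)&(P[...,2]<.12)&(P[...,0]<.65)&(P[...,0]>.4)
    print("red",rd.sum(),np.nanmedian(P[rd],0),np.nanmin(P[rd],0) if rd.any() else 0,np.nanmax(P[rd],0) if rd.any() else 0)
    pl=(np.abs(P[...,2]-0.0094)<0.006)&(hsv[...,1]<60)&(hsv[...,2]>90)
    pl,c,st=comp(pl,proj(f,[[.49,.02,.0094]])[0]) 
    r=cv2.minAreaRect((ray(f,np.argwhere(pl)[:,::-1],0.0094)[:,:2]*1000).astype(np.float32)); print("plate",pl.sum(),r,cv2.boxPoints(r).round(0).tolist())
    h=(P[...,2]>.05)&(P[...,2]<.066)&(P[...,0]<.7)&(P[...,0]>.45)&(P[...,1]<.1)&(P[...,1]>-.02)
    print("hub",h.sum(),np.nanmedian(P[h],0))
f=grab("wrist");save(f,"w1.png",1)
E
```

```text
top adapter px [315.         186.58333333] [313 185   5   4  12] med [ 0.54756412 -0.16523319  0.01959835]
((549.8080444335938, -166.85745239257812), (8.987508773803711, 6.931396484375), 64.09227752685547) [[545.0, -169.0], [551.0, -172.0], [555.0, -164.0], [549.0, -161.0]]
orange 0 ((0.0, 0.0), (0.0, 0.0), 0.0)
red 15 [0.5373967  0.20511624 0.09314619] [0.53530522 0.2020455  0.05386111] [0.54044732 0.20927748 0.09768215]
plate 1574 ((544.2735595703125, 82.62904357910156), (164.5001220703125, 73.52938842773438), 11.466487884521484) [[456.0, 102.0], [471.0, 30.0], [632.0, 63.0], [618.0, 135.0]]
hub 103 [0.60077281 0.08675597 0.05493886]
side adapter px [282.22429907 255.30373832] [272 249  21  14 214] med [ 0.53981641 -0.16436669  0.01792969]
((540.2460327148438, -160.2928466796875), (37.046363830566406, 46.09906768798828), 59.53548049926758) [[511.0, -165.0], [551.0, -188.0], [570.0, -156.0], [530.0, -133.0]]
orange 35 ((520.5797119140625, 75.1868667602539), (58.154014587402344, 34.87089157104492), 12.2555570602417)
red 61 [0.54074975 0.20346863 0.07464985] [0.5332433  0.19841746 0.05240298] [0.54911018 0.21025524 0.09537855]
plate 724 ((545.6182861328125, 79.6710205078125), (164.8927001953125, 76.87853240966797), 11.451664924621582) [[457.0, 101.0], [472.0, 26.0], [634.0, 58.0], [619.0, 134.0]]
hub 103 [0.6738224  0.01829251 0.05493456]
```

```bash
python3 -m inch '[1,55,-35,5,0, 1,110,-70,10,0, 1,165,-105,15,0, 1,215,-140,20,0, 1,215,-140,20,0]'
python3 -m inch '[1,55,-35,5,0, 1,110,-70,10,0, 1,165,-105,15,0, 1,212,-137,20,0, 1,212,-137,20,0]'
python3 - <<'E'
from h import *
f=grab("wrist"); save(f,"w2.png"); p,M,s=pose(); P=cloud(f); im=f["image"].astype(int)
print(p,M[:,0],s["joint_positions"])
m=(im.max(-1)<75)&(np.abs(P[...,2]-.0194)<.006)
n,l,st,ce=cv2.connectedComponentsWithStats(m.astype(np.uint8))
for i in range(1,n):
    if st[i,4]>100:
        q=ray(f,np.argwhere(l==i)[:,::-1],.0194)[:,:2]*1000
        r=cv2.minAreaRect(q.astype(np.float32)); print(st[i],r,cv2.boxPoints(r).round().tolist())
E
```

```text
time_s: 0.92
tcp_pos: [0.4083, -0.3719, 0.2252]
tool_rot: [-0.001, 0.977, 0.214, 0.001]
force: [0.9, -0.5, -0.1]
opening: 0.0856
gripper_force: 0.0
time_s: 1.55
tcp_pos: [0.5446, -0.16, 0.205]
tool_rot: [-0.001, 0.977, 0.214, 0.001]
force: [-0.1, -0.8, -0.0]
opening: 0.0856
gripper_force: 0.0
[ 0.54344626 -0.16286803  0.20498075] [9.10191136e-01 4.14188445e-01 1.69569486e-04] [ 0.3934358   0.38764849 -0.20115614  1.83592831  0.0937653   0.92745176
 -0.99326874]
[123  50  15  35 202] ((577.3203735351562, -28.09908676147461), (28.119173049926758, 5.8882856369018555), 32.55171585083008) [[564.0, -33.0], [567.0, -38.0], [591.0, -23.0], [588.0, -18.0]]
[227 144  46  40 873] ((541.7819213867188, -158.6170654296875), (20.807771682739258, 42.607879638671875), 58.182926177978516) [[518.0, -156.0], [554.0, -179.0], [565.0, -161.0], [529.0, -139.0]]
[ 340  194   63   40 1516] ((545.6856689453125, -290.06634521484375), (30.733642578125, 58.96743392944336), 41.30924987792969) [[515.0, -278.0], [554.0, -322.0], [577.0, -302.0], [538.0, -258.0]]
```

View pics/w2.png

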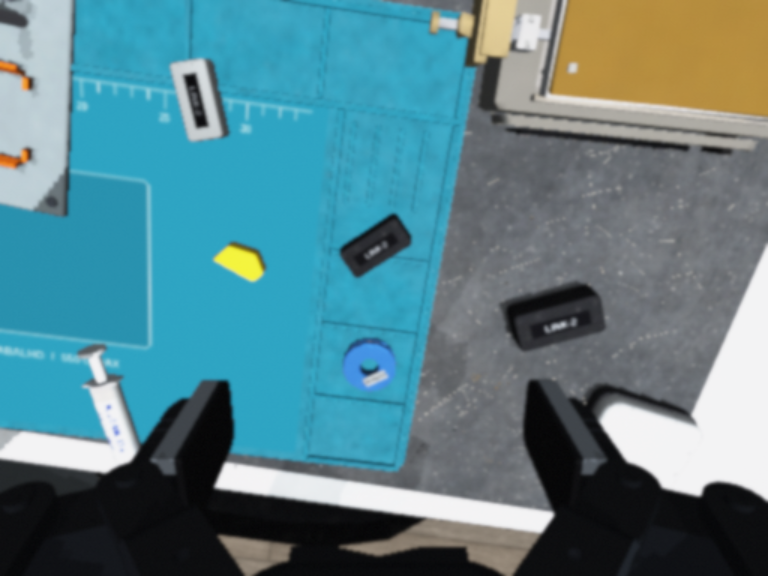

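The close view shows the adapter at (376,245), label up, clear of the clip at (240,262) and the wick at (370,363). Its long axis points at -32°.

```bash
python3 -m inch '[1,0,-4,15,10, 0.8,0,-4,30,20, 0.6,0,-4,45,30, 0.6,0,-4,60,40, 0.6,0,-4,75,50]' 30
python3 -m inch '[0.6,0,0,10,6.5, 0.6,0,0,10,6.5, 0.6,0,0,10,6.5, 0.6,0,0,10,6.5, 0.6,0,0,10,6.5]'
cat >> h.py <<'E'
def find(f,m,zc,minA=100):
    n,l,st,ce=cv2.connectedComponentsWithStats(m.astype(np.uint8)); out=[]
    for i in range(1,n):
        if st[i,4]>minA:
            out.append((st[i,4],ce[i].round(),cv2.minAreaRect((ray(f,np.argwhere(l==i)[:,::-1],zc)[:,:2]*1000).astype(np.float32))))
    return out
E
python3 - <<'E'
from h import *
f=grab("wrist"); save(f,"w3.png"); p,M,s=pose(); P=cloud(f); im=f["image"].astype(int)
print(p,M[:,0],s["joint_positions"])
for o in find(f,(im.max(-1)<90)&(np.abs(P[...,2]-.0194)<.003),.0194,300): print(o)
m=(np.abs(P[...,2]-.0194)<.003)&(np.hypot(P[...,0]-.541,P[...,1]+.159)<.04)
print(m.sum(),np.median(P[m],0)); r=cv2.minAreaRect((P[m][:,:2]*1000).astype(np.float32)); print(r)
if 1:
    c=np.array(r[0])/1000; d=c-p[:2]; print("tool shift",d@M[:2,0]*1000,d@M[:2,1]*1000)
E
```

```text
time_s: 2.22
tcp_pos: [0.5399, -0.1644, 0.13]
tool_rot: [0.001, 0.974, -0.228, 0.0]
force: [0.1, 0.3, -0.3]
opening: 0.0512
gripper_force: 0.0
time_s: 2.85
tcp_pos: [0.5409, -0.1616, 0.1207]
tool_rot: [-0.0, 0.961, -0.278, 0.0]
force: [0.3, -0.4, 0.2]
opening: 0.051
gripper_force: 0.0
[ 0.54090524 -0.1615139   0.12059474] [ 8.45598858e-01 -5.33818634e-01  4.86792585e-04] [ 0.21576862  0.48422468  0.01911775  1.9115949  -0.01313291  0.74537398
 -1.89157128]
(np.int32(3806), array([419.,  83.]), ((545.54931640625, -291.4717712402344), (28.93636131286621, 57.600101470947266), 41.3957633972168))
(np.int32(1409), array([250., 192.]), ((540.9208984375, -160.51864624023438), (18.64958381652832, 42.77912139892578), 56.96186065673828))
1642 [ 0.54129693 -0.15991131  0.01832968]
((540.3304443359375, -159.16197204589844), (20.38493537902832, 44.268943786621094), 58.28480529785156)
tool shift -1.7415534854717356 -1.6819538170991597
```

View pics/w3.png

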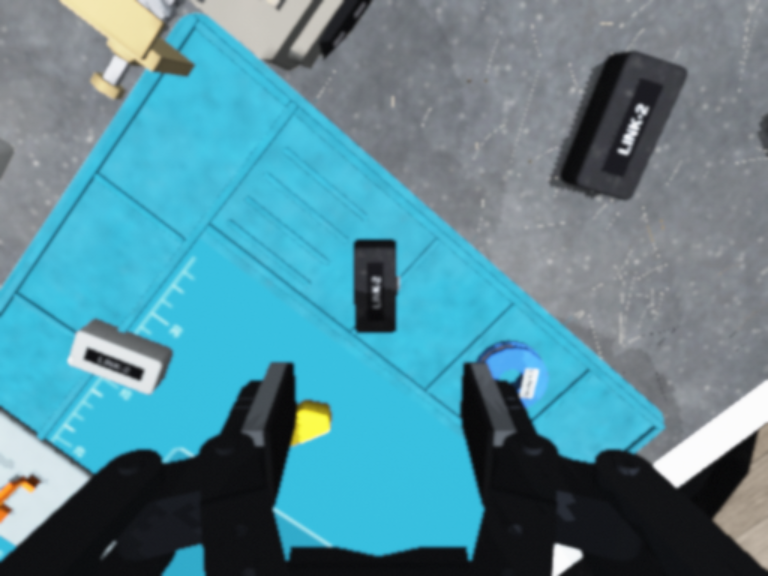

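The box is upright and aligned in the view at (375,285), and the fingers straddle it. Descend and grip.

```bash
python3 -m inch '[0.6,-1,-1,30,0, 0.6,-1,-1,60,0, 0.6,-1,-1,85,0, 0.6,-1,-1,100,0, 0.6,-1,-1,100,0]' 35
python3 -m inch '[0.1,0,0,0,0, 0.1,0,0,0,0, 0.1,0,0,0,0, 0.1,0,0,0,0, 0.1,0,0,0,0]' 35
python3 -m inch '[0.1,0,0,-10,0, 0.1,0,0,-30,0, 0.1,0,0,-60,0, 0.1,0,0,-80,0, 0.1,0,0,-80,0]' 35
python3 - <<'E'
from h import *
p,M,s=pose(); print(p,M[:,0],s["opening"],s["gripper_force"])
d=np.array([.5209,.0763])-p[:2]; print(d@M[:2,0]*1000,d@M[:2,1]*1000, np.degrees(np.arctan2(M[1,0],M[0,0])))
E
```

```text
time_s: 3.52
tcp_pos: [0.5399, -0.1598, 0.0195]
tool_rot: [0.0, 0.961, -0.278, -0.001]
force: [-0.3, 0.5, -0.1]
opening: 0.0511
gripper_force: 0.0
time_s: 4.15
tcp_pos: [0.5414, -0.1602, 0.0215]
tool_rot: [-0.0, 0.961, -0.278, 0.001]
force: [-0.2, -0.1, 6.2]
opening: 0.0212
gripper_force: 34.9
time_s: 4.78
tcp_pos: [0.5419, -0.1603, 0.1029]
tool_rot: [-0.0, 0.961, -0.278, 0.002]
force: [-0.4, 0.6, -1.0]
opening: 0.0215
gripper_force: 34.3
[ 0.54191015 -0.16032653  0.10286922] [ 0.84540104 -0.53411352  0.00445338] 0.021456904366709238 34.2650842666626
-144.14743195144666 -188.82514082335405 -32.28417132350578
```

```bash
python3 -m inch '[0.1,-29,-38,0,-9, 0.1,-58,-76,0,-18, 0.1,-87,-114,0,-27, 0.1,-116,-151,0,-36, 0.1,-144,-189,0,-43.7]'
python3 -m inch '[0.1,0,0,0,0, 0.1,0,0,0,0, 0.1,0,0,0,0, 0.1,0,0,0,0, 0.1,0,0,0,0]'
python3 - <<'E'
from h import *
p,M,s=pose(); f=grab("wrist"); save(f,"w4.png"); P=cloud(f); im=f["image"]; hsv=cv2.cvtColor(im,cv2.COLOR_RGB2HSV)
print(p,M[:,0],np.degrees(np.arctan2(M[1,0],M[0,0])),s["opening"])
o=(hsv[...,0]>5)&(hsv[...,0]<18)&(hsv[...,1]>150)&(P[...,2]<.025)&(P[...,2]>.0)&(np.hypot(P[...,0]-.521,P[...,1]-.076)<.06)
print(o.sum()); q=P[o]; print(np.nanmin(q,0),np.nanmax(q,0)); r=cv2.minAreaRect((q[:,:2]*1000).astype(np.float32)); print(r,cv2.boxPoints(r).round())
r=cv2.minAreaRect((ray(f,np.argwhere(o)[:,::-1],.0184)[:,:2]*1000).astype(np.float32)); print(r)
f=grab("top"); im=f["image"]; cv2.imwrite("pics/t4.png",cv2.resize(im[110:240,140:330,::-1],None,fx=4,fy=4))
E
```

```text
time_s: 5.4
tcp_pos: [0.5188, 0.078, 0.0998]
tool_rot: [0.0, 0.995, 0.102, -0.001]
force: [0.7, -0.8, -0.5]
opening: 0.0211
gripper_force: 34.3
time_s: 6.02
tcp_pos: [0.5198, 0.076, 0.1002]
tool_rot: [0.0, 0.995, 0.099, -0.0]
force: [0.5, 0.5, 0.2]
opening: 0.0214
gripper_force: 34.3
[0.51975508 0.07603709 0.10023135] [ 9.80459976e-01  1.96718639e-01 -1.15118001e-04] 11.345139266581983 0.021352598336837093
428
[0.49418096 0.06420301 0.01138937] [0.55187435 0.10033981 0.01963041]
((527.2611083984375, 89.73733520507812), (30.739784240722656, 59.13962936401367), 62.133453369140625) [[494.  90.]
 [546.  62.]
 [561.  90.]
 [508. 117.]]
((527.726318359375, 89.61322021484375), (30.72508430480957, 58.69651794433594), 62.54514694213867)
```

View pics/w4.png

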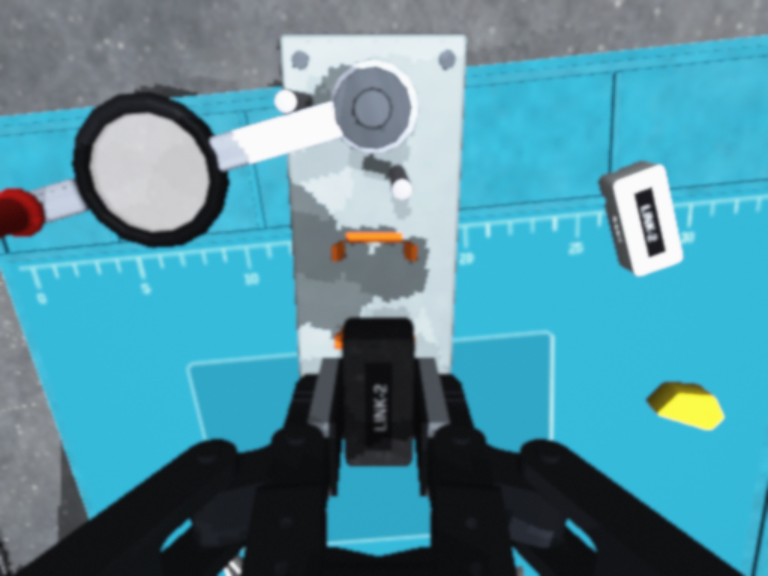

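The box is held straight, with its front edge at about (378,322). The cradle's far wall is at (374,240) between corner walls at (337,250) and (411,250), and the plate's far corners are at (281,36) and (466,34).

```bash
python3 - <<'E'
from h import *
p,M,s=pose(); f=grab("wrist"); P=cloud(f); im=f["image"]; hsv=cv2.cvtColor(im,cv2.COLOR_RGB2HSV)
T=lambda X:((X-p)@M*1000).round(1)
# plate side edges by gray/teal transition per row at plate level
teal=(hsv[...,0]>80)&(hsv[...,0]<105)&(hsv[...,1]>120)
L=[];R=[]
for v in range(90,215,5):
    row=~teal[v]
    c=250
    r=[u for u in range(c,340) if teal[v,u:u+3].all()]
    l=[u for u in range(c,120,-1) if teal[v,u-2:u+1].all()]
    if r and v>75: R.append((r[0]-.5,v))
    if l and v>170: L.append((l[0]+.5,v))
for n,e in(("L",L),("R",R)):
    X=T(ray(f,e,.0094)); k=np.polyfit(X[:,0],X[:,1],1); print(n,X[[0,-1]].tolist(),"slope deg",np.degrees(np.arctan(k[0])), np.abs(np.polyval(k,X[:,0])-X[:,1]).max())
print("corners",T(ray(f,np.array([[281,36],[466,34]])/1.5,.0094)))
o=(hsv[...,0]>3)&(hsv[...,0]<20)&(hsv[...,1]>130)
n,l,st,ce=cv2.connectedComponentsWithStats(o.astype(np.uint8))
for i in range(1,n):
    if st[i,4]>60: 
        print(st[i],ce[i]); q=T(P[l==i]); print("cloud min/max",np.nanmin(q,0),np.nanmax(q,0))
print(f["cx"],f["cy"],f["fl"])
# hub top: height ~58mm
h=(np.abs(P[...,2]-.0584)<.003)&(np.hypot(P[...,0]-.599,P[...,1]-.092)<.03); print("hub",h.sum(),T(np.nanmean(P[h],0)))
# box front edge
zb=p[2]-.0176+.016
print("box top front",T(ray(f,np.array([[346,322],[412,322]])/1.5,zb)), T(ray(f,np.array([[346,462],[412,465]])/1.5,zb)))
cv2.imwrite("pics/w5.png",cv2.resize(im[130:330,170:340,::-1],None,fx=3.5,fy=3,interpolation=cv2.INTER_CUBIC))
E
```

```text
L [[15.7, -37.8, 90.9], [-9.7, -37.8, 90.9]] slope deg 0.2649553708188679 0.28297597805561736
R [[70.6, 34.9, 90.9], [-9.7, 35.1, 90.9]] slope deg -0.09970711279816856 4.769433940590027
corners [[107.6 -37.7  90.9]
 [108.4  34.1  90.9]]
[231 155  38   7 246] [249.16260163 157.92682927]
cloud min/max [ 26.  -13.5  80.7] [31.5 10.6 91.3]
[222 161   8  13  86] [225.55813953 167.23255814]
cloud min/max [ 19.3 -19.4  81.4] [ 26.3 -14.9  88.6]
[270 161   9  13  93] [273.90322581 167.22580645]
cloud min/max [18.  11.6 81.6] [26.4 17.5 92.9]
[224 221   6  12  62] [226.61290323 226.66129032]
cloud min/max [-22.4 -19.2   2. ] [20.  -9.8 86.1]
251.96088836255134 185.71964459926235 341.02507575715714
hub 510 [81.3 -2.  43.5]
box top front [[26.1 -8.8  1.6]
 [26.1  9.3  1.6]] [[-20.3  -9.7   1.6]
 [-21.4  10.4   1.6]]
```

View pics/w5.png

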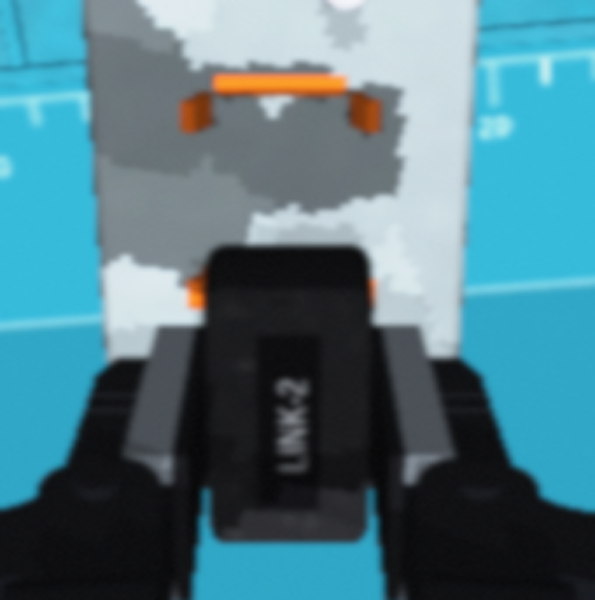

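```bash
python3 - <<'E'
from h import *
p,M,s=pose(); f=grab("wrist"); T=lambda X:((X-p)@M*1000).round(1)
print(T(ray(f,[[251,212]],p[2]-.0176)),T(ray(f,[[251,225],[251,310]],p[2]-.0016)))
P=cloud(f); q=T(P.reshape(-1,3)); m=(np.abs(q[:,2]-1.6)<3)&(np.abs(q[:,1])<9)&(np.abs(q[:,0])<40); print(m.sum(),q[m].min(0),q[m].max(0),np.median(q[m],0))
E
```

```text
[[20.4 -0.5 17.6]] [[ 21.4  -0.4   1.6]
 [-21.4  -0.5   1.6]]
3462 [-23.5  -8.9   1.2] [20.9  8.9  4.6] [0.6 0.  3.1]
```

```bash
python3 -m inch '[0.1,2,-1.3,15,0, 0.1,2,-1.3,35,0, 0.1,2,-1.3,50,0, 0.1,2,-1.3,57,0, 0.1,2,-1.3,60,0]'
python3 -m inch '[0.1,0,0,3,0, 0.1,0,0,6,0, 0.1,0,0,9,0, 0.1,0,0,11,0, 0.1,0,0,12,0]'
python3 -m inch '[0.1,0,0,0,0, 0.1,0,0,0,0, 0.1,0,0,0,0, 0.1,0,0,0,0, 0.1,0,0,0,0]'
```

```text
time_s: 6.85
tcp_pos: [0.5212, 0.0785, 0.0397]
tool_rot: [0.0, 0.995, 0.1, -0.0]
force: [-1.6, -0.1, -0.2]
opening: 0.021
gripper_force: 34.3
time_s: 7.48
tcp_pos: [0.5213, 0.0784, 0.0282]
tool_rot: [0.0, 0.995, 0.099, -0.0]
force: [-0.0, -0.3, -0.3]
opening: 0.0212
gripper_force: 34.3
time_s: 8.1
tcp_pos: [0.5214, 0.0784, 0.0283]
tool_rot: [0.0, 0.995, 0.099, 0.0]
force: [0.4, 0.2, -0.9]
opening: 0.021
gripper_force: 34.3
```

```bash
python3 -m inch '[0.1,0,0,0.5,0, 0.1,0,0,1,0, 0.1,0,0,1.2,0, 0.1,0,0,1.2,0, 0.1,0,0,1.2,0]'
python3 -m inch '[0.2,0,0,0,0, 0.27,0,0,0,0, 0.33,0,0,0,0, 0.4,0,0,0,0, 0.45,0,0,0,0]'
```

```text
time_s: 8.72
tcp_pos: [0.5214, 0.0784, 0.0275]
tool_rot: [0.0, 0.995, 0.1, 0.0]
force: [-1.7, 0.4, 5.8]
opening: 0.0205
gripper_force: 35.0
time_s: 9.35
tcp_pos: [0.5213, 0.0784, 0.027]
tool_rot: [0.0, 0.995, 0.099, -0.0]
force: [0.7, -0.5, -0.3]
opening: 0.0384
gripper_force: 0.0
```

```bash
python3 -m inch '[0.5,0,0,-10,0, 0.6,0,0,-40,0, 0.9,0,0,-90,0, 0.9,0,0,-130,0, 0.9,0,0,-130,0]'
python3 - <<'E'
from h import *
p,M,s=pose(); f=grab("wrist"); save(f,"w6.png"); P=cloud(f); im=f["image"]; hsv=cv2.cvtColor(im,cv2.COLOR_RGB2HSV)
T=lambda X:((X-p)@M*1000).round(1)
print(p,np.degrees(np.arctan2(M[1,0],M[0,0])),s["joint_positions"])
m=(np.hypot(P[...,0]-.5205,P[...,1]-.078)<.03)&(im.max(-1)<90)
q=P[m]; print("box",m.sum(),np.nanmedian(q,0),np.nanpercentile(q[:,2],[5,50,95]))
for sl in (lambda d:d<-12,lambda d:abs(d)<5,lambda d:d>12):
    d=(q[:,:2]-[.5205,.078])@M[:2,0]*1000; k=np.array([bool(sl(x)) for x in d]); print(np.nanmedian(q[k],0))
for n in("top","side"):
    f=grab(n); P=cloud(f); hsv=cv2.cvtColor(f["image"],cv2.COLOR_RGB2HSV)
    rd=((hsv[...,0]<5)|(hsv[...,0]>174))&(hsv[...,1]>150)&(np.hypot(P[...,0]-.541,P[...,1]-.208)<.025)&(P[...,2]>.045)
    print(n,rd.sum(),np.nanmedian(P[rd],0),np.nanmin(P[rd],0),np.nanmax(P[rd],0))
E
```

```text
time_s: 9.98
tcp_pos: [0.5237, 0.0788, 0.161]
tool_rot: [-0.0, 0.995, 0.099, 0.004]
force: [0.3, -0.5, -0.6]
opening: 0.0768
gripper_force: 0.0
[0.52366753 0.07882444 0.16100007] 11.410489755552804 [-0.03017203  0.38622294 -0.22189816  1.96307294  0.11727657  0.79667706
 -1.68939013]
box 4324 [0.53330868 0.07990704 0.22159694] [0.02063305 0.22159694 0.22950973]
[0.50411879 0.07493774 0.02439124]
[0.52087585 0.08018004 0.02432876]
[0.53458947 0.0811521  0.22360478]
  return np.nanmean(a, axis, out=out, keepdims=keepdims)
Traceback (most recent call last):
ValueError: zero-size array to reduction operation fmin which has no identity
```

View pics/w6.png

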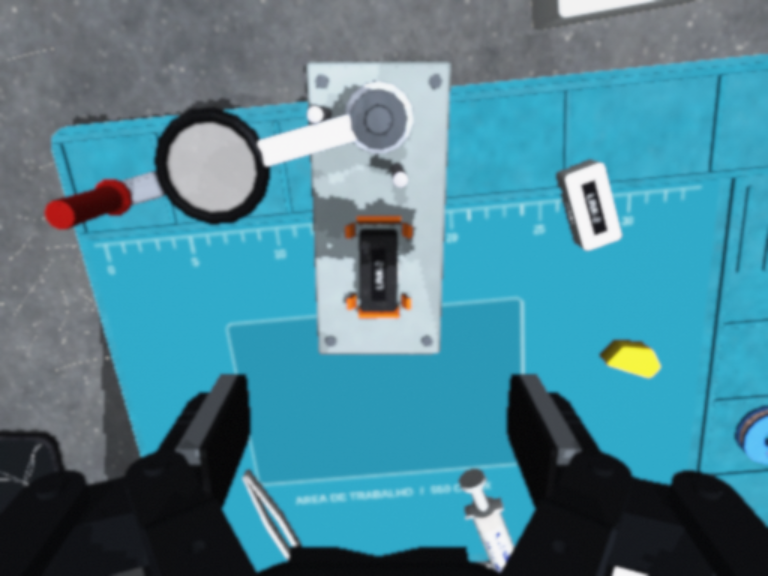

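The box sits level in the cradle at (378,268), with the orange walls showing all round. The magnifier is parked, and the post's top is at (60,213).

```bash
python3 - <<'E'
from h import *
p,M,s=pose(); f=grab("wrist"); im=f["image"]; hsv=cv2.cvtColor(im,cv2.COLOR_RGB2HSV)
print(p, "hub",ray(f,np.array([[379,121]])/1.5,.0584),"top",ray(f,np.array([[61,213]])/1.5,.0954),"foot",ray(f,np.array([[114,197]])/1.5,.0534))
for n in("top","side"):
    f=grab(n); P=cloud(f); hsv=cv2.cvtColor(f["image"],cv2.COLOR_RGB2HSV); u=proj(f,[[.541,.207,.08]])[0]
    rd=((hsv[...,0]<6)|(hsv[...,0]>172))&(hsv[...,1]>120); n_,l,st,ce=cv2.connectedComponentsWithStats(rd.astype(np.uint8))
    i=min(range(1,n_),key=lambda i:np.hypot(*(ce[i]-u))+(st[i,4]<6)*99); q=P[l==i]; print(n,u,ce[i],st[i],np.nanmedian(q,0),ray(f,[ce[i]],.078))
d=np.array([.541,.207])-p[:2]; print(d@M[:2,0]*1000,d@M[:2,1]*1000)
E
```

```text
[0.52131692 0.07821315 0.15754493] hub [[0.59583434 0.092835   0.0584    ]] top [[0.54084638 0.20357003 0.0954    ]] foot [[0.53947958 0.20410342 0.0534    ]]
top [160.68397276 181.79678435] [ 79.6969697  187.95454545] [ 72 181  15  14  66] [0.52563766 0.41204151 0.04434811] [[0.52201936 0.39718457 0.078     ]]
side [242.17940699 155.98861083] [242.53968254 158.26984127] [240 151   6  15  63] [0.54153949 0.20327981 0.07353781] [[0.53936749 0.19599329 0.078     ]]
44.77449782687023 -122.34672583534588
```

```bash
python3 -m inch '[1,9,-24,0,-10.6, 1,18,-48,0,-21.2, 1,27,-72,0,-31.8, 1,36,-96,0,-42.4, 1,44,-120,0,-53]'
python3 -m inch '[1,0,0,0,-10.6, 1,0,0,0,-21.2, 1,0,0,0,-31.8, 1,0,0,0,-42.4, 1,0,0,0,-52.8]'
python3 -m inch '[0.8,0,0,0,0, 0.8,0,0,0,0, 0.8,0,0,0,0, 0.8,0,0,0,0, 0.8,0,0,0,0]'
python3 - <<'E'
from h import *
p,M,s=pose(); f=grab("wrist"); save(f,"w7.png")
print(p,np.degrees(np.arctan2(M[1,0],M[0,0])),s["joint_positions"])
im=f["image"];hsv=cv2.cvtColor(im,cv2.COLOR_RGB2HSV);P=cloud(f)
rd=((hsv[...,0]<6)|(hsv[...,0]>172))&(hsv[...,1]>120); n_,l,st,ce=cv2.connectedComponentsWithStats(rd.astype(np.uint8))
for i in range(1,n_):
    if st[i,4]>80:
        q=(P[l==i]-p)@M*1000; print(st[i],ce[i],np.nanmedian(q,0),np.nanmin(q,0),np.nanmax(q,0))
        k=q[:,2]<np.nanmin(q[:,2])+6; print("top",q[k].mean(0))
E
```

```text
time_s: 10.85
tcp_pos: [0.5402, 0.2053, 0.1556]
tool_rot: [-0.0, 0.844, 0.536, -0.001]
force: [-0.4, -1.3, 0.1]
opening: 0.0856
gripper_force: 0.0
time_s: 11.48
tcp_pos: [0.54, 0.2045, 0.1556]
tool_rot: [-0.001, 0.518, 0.855, -0.001]
force: [0.0, 0.3, 0.4]
opening: 0.0854
gripper_force: 0.0
time_s: 12.1
tcp_pos: [0.5407, 0.2048, 0.1571]
tool_rot: [0.0, 0.521, 0.854, 0.0]
force: [-0.7, 0.9, -0.1]
opening: 0.0683
gripper_force: 0.0
[0.54073737 0.20482637 0.15713792] 117.20683205858974 [ 0.07527254  0.55316641 -0.6513438   1.82250642  0.41673341  0.9063529
 -0.29172251]
[244 177  23  43 748] [255.56818182 197.67647059] [ 6.83423502  1.91180906 76.40455944] [-22.89676135  -6.23427414  61.12799281] [ 11.31000391   9.60070042 109.27387537]
top [ 3.89150256  1.84795293 63.2283163 ]
```

View pics/w7.png

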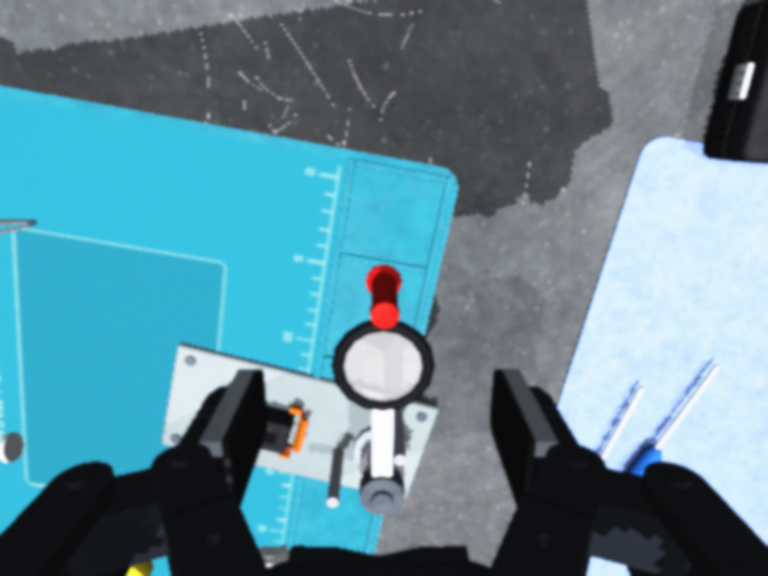

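The red post's top is at (384,315), centred between the open fingers. Descend about 77 mm and grip.

```bash
python3 -m inch '[0.8,2,1.5,15,0, 0.8,2,1.5,35,0, 0.8,2,1.5,55,0, 0.8,2,1.5,70,0, 0.8,2,1.5,77,0]' 40
python3 -m inch '[0,0,0,0,0, 0,0,0,0,0, 0,0,0,0,0, 0,0,0,0,0, 0,0,0,0,0]' 40
python3 - <<'E'
from h import *
p,M,s=pose(); print(p,np.degrees(np.arctan2(M[1,0],M[0,0])),s["opening"],s["force"])
f=grab("wrist"); save(f,"w8.png",1)
th0=np.radians(11.46); piv=np.array([.5985,.0930]); e=p[:2]-piv; print("r",np.hypot(*e)*1000,"ang",np.degrees(np.arctan2(e[1],e[0]))-11.46-180+74.5)
E
```

```text
time_s: 12.78
tcp_pos: [0.5405, 0.207, 0.0784]
tool_rot: [-0.001, 0.521, 0.854, -0.001]
force: [0.5, 0.3, -0.0]
opening: 0.0683
gripper_force: 0.0
time_s: 13.4
tcp_pos: [0.542, 0.2076, 0.0808]
tool_rot: [0.001, 0.521, 0.854, 0.001]
force: [0.7, 0.3, 3.2]
opening: 0.01
gripper_force: 39.0
[0.54199086 0.20761897 0.08079727] 117.21456299527638 0.01000509697829173 [0.69396382 0.32096584 3.20224774]
r 127.79198457321702 ang -0.7159044957900846
```

```bash
python3 -m inch '[0,-0.5,-11.2,0,-5, 0,-1.9,-22.2,0,-10, 0,-4.4,-33.1,0,-15, 0,-7.7,-43.8,0,-20, 0,-12,-54.1,0,-25]' 40
python3 - <<'E'
from h import *
p,M,s=pose(); e=p[:2]-np.array([.5985,.0930]);print(np.hypot(*e)*1000,np.degrees(np.arctan2(e[1],e[0]))-117,np.degrees(np.arctan2(M[1,0],M[0,0]))-117,np.array(s["force"])@M,s["opening"],p)
E
```

```text
time_s: 14.08
tcp_pos: [0.4993, 0.1723, 0.0808]
tool_rot: [0.001, 0.322, 0.947, 0.001]
force: [3.2, 1.7, 2.4]
opening: 0.0099
gripper_force: 39.3
126.99270045211206 24.366893163464482 25.408842646401297 [-1.53793152  3.3299605  -2.43840738] 0.009892277605542154 [0.4992984  0.17228549 0.08075199]
```

Tracking well, with spring force near 3 N along tool y. Continue.

```bash
python3 -m inch '[0,-0.5,-11.2,0,-5, 0,-1.9,-22.2,0,-10, 0,-4.4,-33.1,0,-15, 0,-7.7,-43.8,0,-20, 0,-12,-54.1,0,-25]'
python3 -m inch '[0,-0.3,-8.9,0,-4, 0,-1.2,-17.8,0,-8, 0,-2.8,-26.6,0,-12, 0,-5,-35.3,0,-16, 0,-7.7,-43.8,0,-20]'
python3 - <<'E'
from h import *
p,M,s=pose(); e=p[:2]-np.array([.5985,.0930]);print(np.hypot(*e)*1000,np.degrees(np.arctan2(e[1],e[0]))%360-117,np.degrees(np.arctan2(M[1,0],M[0,0]))%360-117,np.array(s["force"])@M,s["opening"],p,s["joint_positions"])
E
```

```text
time_s: 14.7
tcp_pos: [0.4757, 0.1226, 0.0807]
tool_rot: [0.001, 0.11, 0.994, 0.001]
force: [2.5, 2.9, 1.7]
opening: 0.0098
gripper_force: 39.2
time_s: 15.32
tcp_pos: [0.4735, 0.0786, 0.0808]
tool_rot: [0.001, -0.065, 0.998, 0.001]
force: [2.5, 4.5, 2.2]
opening: 0.0097
gripper_force: 39.3
125.83653829947184 69.5639283518644 70.40170827019443 [-3.10061883  4.09964598 -2.16944015] 0.009690174483981717 [0.47348833 0.07861541 0.08075099] [ 0.48371605  0.64326354 -0.89275563  2.08482501  0.7399357   0.76204597
  0.81942684]
```

```bash
python3 -m inch '[0,0,-2.2,0,-1, 0,-0.2,-4.5,0,-2, 0,-0.3,-6.7,0,-3, 0,-0.5,-9,0,-4, 0,-0.5,-9,0,-4]'
python3 - <<'E'
from h import *
p,M,s=pose(); e=p[:2]-np.array([.5985,.0930]);print(np.hypot(*e)*1000,np.degrees(np.arctan2(e[1],e[0]))%360-117,np.array(s["force"])@M,s["opening"],p)
E
```

```text
time_s: 15.95
tcp_pos: [0.4749, 0.0695, 0.0806]
tool_rot: [0.001, -0.098, 0.995, 0.001]
force: [1.1, 4.4, 6.5]
opening: 0.0096
gripper_force: 39.7
125.82056406559808 73.77944144956626 [-1.99479784  4.09114081 -6.44570804] 0.009570414888459706 [0.47489961 0.06946793 0.08064302]
```

```bash
python3 -m inch '[0,0,-0.5,0,0, 0,0,-1,0,0, 0,0,-1.5,0,0, 0,0,-2,0,0, 0,0,-2,0,0]'
python3 -m inch '[0,0,-0.5,0,0, 0,0,-1,0,0, 0,0,-1,0,0, 0,0,-1,0,0, 0,0,-1,0,0]'
python3 -m inch '[0,0,-0.5,0,0, 0,0,-1,0,0, 0,0,-1,0,0, 0,0,-1,0,0, 0,0,-1,0,0]'
```

```text
time_s: 16.58
tcp_pos: [0.4751, 0.0685, 0.0807]
tool_rot: [0.001, -0.099, 0.995, 0.001]
force: [0.4, 6.7, 4.5]
opening: 0.01
gripper_force: 39.6
time_s: 17.2
tcp_pos: [0.4752, 0.0683, 0.0807]
tool_rot: [0.001, -0.099, 0.995, 0.002]
force: [0.7, 8.2, 5.1]
opening: 0.0098
gripper_force: 39.6
time_s: 17.82
tcp_pos: [0.4752, 0.0681, 0.0807]
tool_rot: [0.001, -0.099, 0.995, 0.002]
force: [-0.2, 10.2, 3.6]
opening: 0.0099
gripper_force: 39.7
```

```bash
python3 -m inch '[0,0,-0.5,0,0, 0,0,-1,0,0, 0,0,-1.5,0,0, 0,0,-2,0,0, 0,0,-2,0,0]' 60
python3 -m inch '[0,0,0,0,0, 0,0,0,0,0, 0,0,0,0,0, 0,0,0,0,0, 0,0,0,0,0]' 60
python3 - <<'E'
from h import *
f=grab("side"); a=cv2.resize(f["image"][140:240,200:320,::-1],None,fx=3,fy=3)
f=grab("top"); b=cv2.resize(f["image"][140:240,140:260,::-1],None,fx=3,fy=3)
cv2.imwrite("pics/s9.png",np.hstack([a,b]))
p,M,s=pose(); print(np.array(s["force"])@M,s["joint_velocities"])
E
```

```text
time_s: 18.45
tcp_pos: [0.4753, 0.0678, 0.0808]
tool_rot: [0.001, -0.1, 0.995, 0.004]
force: [-0.4, 14.0, 3.4]
opening: 0.0092
gripper_force: 58.6
time_s: 19.08
tcp_pos: [0.4753, 0.0678, 0.0808]
tool_rot: [0.001, -0.1, 0.995, 0.004]
force: [-0.8, 14.4, 3.6]
opening: 0.009
gripper_force: 58.6
[-2.25336518 13.78515122 -2.97135724] [-1.23134052e-03 -6.45262527e-05  1.04959595e-03 -1.04296384e-03
  6.42017981e-04  2.40625494e-03 -3.14907064e-04]
```

View pics/s9.png

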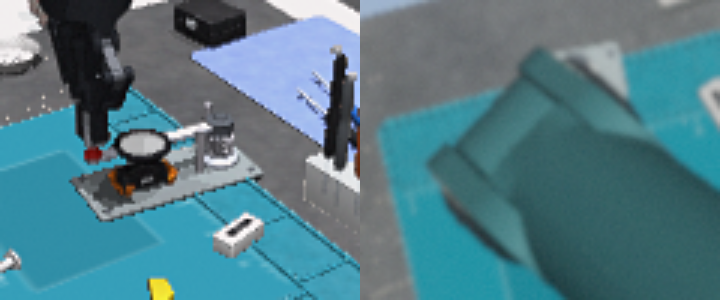

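In the side view (left half) the lens at (143,147) is over the seated box at (145,175), and the arm rests against the stop pin with the fingers holding the post at (92,155). The push is steady at about 14 N, so I'm handing in.

```bash
python3 -c "
from bench import ticket; print(ticket.job_done())"
```

```text
the job is handed in; nothing more can be done
None
```

I seated the adapter in the cradle and released it while the magnifier was still parked. I then swung the magnifier over it against its stop, held there at about 14 N, and handed the job in at about 19 s with no verdict returned.

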